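Set the stock tags on the parts rack

TASK

Set the flip tags on the parts rack so that they match the stock: every bin with all four pockets filled shows the green face of its tag on top, and a bin that is not full shows red. Gently push over, with a fingertip, only the tags that are wrong so that they fall to their other side, leave the right ones as they are, and do not disturb the parts in the bins or the things on the bench.

Things in the scene. Friction and masses are not known exactly. Their poses are not given: they have to be found in the camera images.
- rack: grey metal bin rack, fixed, 184 deep (x, to the bins) x 470 wide (y) x 50 mm high; origin: centre of its underside. Four places at y = +172, +58, -58, -172 mm: in each a bin (x = +36 mm) and straight in front of it, on the sloping rail, its flip tag (x = -58 mm). No fixed part of rail or tag holders is over 58 mm above the bench. Between neighbouring tags that lean together 45 mm stay free
- bin_a: open yellow bin, 104 x 100 x 36 mm, fixed, with four pockets (two by two); holds black-and-yellow transformers, all four pockets taken: a full bin. Which place it stands in varies. Origin: centre of its underside, 6 mm above the bench; its parts reach up to 60 mm above the bench
- bin_b: open yellow bin, 104 x 100 x 36 mm, fixed, with four pockets (two by two); holds dark blue capacitors standing up, all four pockets taken: a full bin. Which place it stands in varies. Origin: centre of its underside, 6 mm above the bench; its parts reach up to 60 mm above the bench
- bin_c: open yellow bin, 104 x 100 x 36 mm, fixed, with four pockets (two by two); holds white charger modules, all four pockets taken: a full bin. Which place it stands in varies. Origin: centre of its underside, 6 mm above the bench; its parts reach up to 60 mm above the bench
- bin_d: open yellow bin, 104 x 100 x 36 mm, fixed, with four pockets (two by two); holds one last blue relay in a front pocket, three pockets empty: not a full bin. Which place it stands in varies. Origin: centre of its underside, 6 mm above the bench; its parts reach up to 60 mm above the bench
- tag_a (a joint): flip tag A (rad): 0 upright, +0.85 leaning left (rack's +y) on its stop, GREEN face (white dot) up; -0.85 leaning right (-y) on its stop, RED face (white bar) up. Swings freely without a spring and falls to the side of upright it is pushed past. Leaf: 48 mm along the pin, 42 mm from pin to free edge, 3.6 mm thick, smooth slippery plastic, 5 mm bead on that edge
- holder_a: black holder of flip tag A; its place on the rail varies. Origin: middle of the tag's hinge pin, 44 mm above the bench; x, y as the rack's, z up. The pin runs along x, rising 0.30 rad away from the robot. At rest the leaf's free edge is 32 mm left (green up) or right (red up) of the pin, about 70 mm above the bench, with open space under the leaf's outer half
- tag_b (a joint): flip tag B (rad): 0 upright, +0.85 leaning left (rack's +y) on its stop, GREEN face (white dot) up; -0.85 leaning right (-y) on its stop, RED face (white bar) up. Swings freely without a spring and falls to the side of upright it is pushed past. Leaf: 48 mm along the pin, 42 mm from pin to free edge, 3.6 mm thick, smooth slippery plastic, 5 mm bead on that edge
- holder_b: black holder of flip tag B; its place on the rail varies. Origin: middle of the tag's hinge pin, 44 mm above the bench; x, y as the rack's, z up. The pin runs along x, rising 0.30 rad away from the robot. At rest the leaf's free edge is 32 mm left (green up) or right (red up) of the pin, about 70 mm above the bench, with open space under the leaf's outer half
- tag_c (a joint): flip tag C (rad): 0 upright, +0.85 leaning left (rack's +y) on its stop, GREEN face (white dot) up; -0.85 leaning right (-y) on its stop, RED face (white bar) up. Swings freely without a spring and falls to the side of upright it is pushed past. Leaf: 48 mm along the pin, 42 mm from pin to free edge, 3.6 mm thick, smooth slippery plastic, 5 mm bead on that edge
- holder_c: black holder of flip tag C; its place on the rail varies. Origin: middle of the tag's hinge pin, 44 mm above the bench; x, y as the rack's, z up. The pin runs along x, rising 0.30 rad away from the robot. At rest the leaf's free edge is 32 mm left (green up) or right (red up) of the pin, about 70 mm above the bench, with open space under the leaf's outer half
- tag_d (a joint): flip tag D (rad): 0 upright, +0.85 leaning left (rack's +y) on its stop, GREEN face (white dot) up; -0.85 leaning right (-y) on its stop, RED face (white bar) up. Swings freely without a spring and falls to the side of upright it is pushed past. Leaf: 48 mm along the pin, 42 mm from pin to free edge, 3.6 mm thick, smooth slippery plastic, 5 mm bead on that edge
- holder_d: black holder of flip tag D; its place on the rail varies. Origin: middle of the tag's hinge pin, 44 mm above the bench; x, y as the rack's, z up. The pin runs along x, rising 0.30 rad away from the robot. At rest the leaf's free edge is 32 mm left (green up) or right (red up) of the pin, about 70 mm above the bench, with open space under the leaf's outer half
- tape_roll: roll of pale tape, 46 mm across, 19 mm high, loose on the bench in front of the rack, a bystander; origin: centre of its underside
- loupe: black eye loupe, 37 mm across, 35 mm high, loose on the bench in front of the rack, a bystander; origin: centre of its underside
- driver: small green screwdriver lying flat, 129 x 20 x 19 mm, loose on the bench in front of the rack, a bystander; origin: centre of its underside
- paste: small white jar with a black lid, 31 mm across, 26 mm high, loose on the bench in front of the rack, a bystander; origin: centre of its underside
- transformer_1: black-and-yellow transformer, 38 x 41 x 35 mm, loose in a front pocket of its bin, not to be disturbed; origin: centre of its underside
- transformer_2: black-and-yellow transformer, 38 x 41 x 35 mm, loose in a front pocket of its bin, not to be disturbed; origin: centre of its underside
- capacitor_1: dark blue capacitor, 30 mm across, 48 mm high, loose in a front pocket of its bin, not to be disturbed; origin: centre of its underside
- capacitor_2: dark blue capacitor, 30 mm across, 48 mm high, loose in a front pocket of its bin, not to be disturbed; origin: centre of its underside
- charger_1: white charger module, 30 x 44 x 26 mm, loose in a front pocket of its bin, not to be disturbed; origin: centre of its underside
- charger_2: white charger module, 30 x 44 x 26 mm, loose in a front pocket of its bin, not to be disturbed; origin: centre of its underside
- relay_1: blue relay, 16 x 28 x 24 mm, loose in a front pocket of its bin, not to be disturbed; origin: centre of its underside

How it is judged (in metres and radians):
At the end, for the whole second after the job is handed in: Tags before the three full bins lean left, green up (joint over 0.75 rad); the tag before the bin that is not full leans right, red up (below -0.75); all at rest (under 0.1 rad/s); parts in the bins within 20 mm and bench things within 30 mm of their starts ((((horizontal distance between holder_a and bin_a below 0.11 m or horizontal distance between holder_a and bin_b below 0.11 m or horizontal distance between holder_a and bin_c below 0.11 m) and value of joint tag_a above 0.75 rad) or (not (horizontal distance between holder_a and bin_a below 0.11 m or horizontal distance between holder_a and bin_b below 0.11 m or horizontal distance between holder_a and bin_c below 0.11 m) and value of joint tag_a below -0.75 rad)) and velocity of joint tag_a between -0.1 and 0.1 rad/s and (((horizontal distance between holder_b and bin_a below 0.11 m or horizontal distance between holder_b and bin_b below 0.11 m or horizontal distance between holder_b and bin_c below 0.11 m) and value of joint tag_b above 0.75 rad) or (not (horizontal distance between holder_b and bin_a below 0.11 m or horizontal distance between holder_b and bin_b below 0.11 m or horizontal distance between holder_b and bin_c below 0.11 m) and value of joint tag_b below -0.75 rad)) and velocity of joint tag_b between -0.1 and 0.1 rad/s and (((horizontal distance between holder_c and bin_a below 0.11 m or horizontal distance between holder_c and bin_b below 0.11 m or horizontal distance between holder_c and bin_c below 0.11 m) and value of joint tag_c above 0.75 rad) or (not (horizontal distance between holder_c and bin_a below 0.11 m or horizontal distance between holder_c and bin_b below 0.11 m or horizontal distance between holder_c and bin_c below 0.11 m) and value of joint tag_c below -0.75 rad)) and velocity of joint tag_c between -0.1 and 0.1 rad/s and (((horizontal distance between holder_d and bin_a below 0.11 m or horizontal distance between holder_d and bin_b below 0.11 m or horizontal distance between holder_d and bin_c below 0.11 m) and value of joint tag_d above 0.75 rad) or (not (horizontal distance between holder_d and bin_a below 0.11 m or horizontal distance between holder_d and bin_b below 0.11 m or horizontal distance between holder_d and bin_c below 0.11 m) and value of joint tag_d below -0.75 rad)) and velocity of joint tag_d between -0.1 and 0.1 rad/s and distance of each of tape_roll, loupe, driver, paste from where it was at the start of the episode below 0.03 m and distance of each of transformer_1, transformer_2, capacitor_1, capacitor_2, charger_1, charger_2, relay_1 from where it was at the start of the episode below 0.02 m); the robot touches nothing.
It fails at once if the tag that was already green at a full bin is turned over to red ((horizontal distance between holder_a and bin_a below 0.11 m or horizontal distance between holder_a and bin_b below 0.11 m or horizontal distance between holder_a and bin_c below 0.11 m) and value of joint tag_a below 0 rad).
It fails at once if a tag that was already red at the bin that is not full is turned over to green ((not (horizontal distance between holder_b and bin_a below 0.11 m or horizontal distance between holder_b and bin_b below 0.11 m or horizontal distance between holder_b and bin_c below 0.11 m) and value of joint tag_b above 0 rad) or (not (horizontal distance between holder_c and bin_a below 0.11 m or horizontal distance between holder_c and bin_b below 0.11 m or horizontal distance between holder_c and bin_c below 0.11 m) and value of joint tag_c above 0 rad) or (not (horizontal distance between holder_d and bin_a below 0.11 m or horizontal distance between holder_d and bin_b below 0.11 m or horizontal distance between holder_d and bin_c below 0.11 m) and value of joint tag_d above 0 rad)).
It fails at once if a part in a bin is lifted or pushed out of its place (20 mm) (distance of any of transformer_1, transformer_2, capacitor_1, capacitor_2, charger_1, charger_2, relay_1 from where it was at the start of the episode above 0.02 m).
It fails at once if a thing on the bench in front of the rack is moved (30 mm) (distance of any of tape_roll, loupe, driver, paste from where it was at the start of the episode above 0.03 m).
It fails at once if a tag is pinched hard or forced with more than 15 N (contact force between any of the fingers, the arm and holder_a above 15 N or contact force between any of the fingers, the arm and holder_b above 15 N or contact force between any of the fingers, the arm and holder_c above 15 N or contact force between any of the fingers, the arm and holder_d above 15 N).
It also fails if it takes over 58 s, if anything falls off the work surface, if the arm or the gripper's body presses on something with over 40 N, if the wrist force passes 120 N, or if a joint passes its speed limit or range.

ROBOT

A 6-joint arm with a two-finger parallel gripper is mounted at the origin on a cart in front of the work surface, level with it; the furniture and walls round the work are solid. World frame = base frame: x ahead of the robot, y to its left, z up, the work surface at z = 0. Lengths are in m, angles in degrees, forces in N, time in s.
With the tool pointing down it reaches from about 0.375 to 0.9 m from the base axis. Payload 3.1 kg.
Tool frame: the origin (TCP) lies on the centre line of the jaws, within the pads' length; the fingertips stand 25 mm ahead of it and the grasp point (between the pads) lies 6 mm ahead of it; z points along the fingers, y is the line along which they close (so a half turn about z gives the same grasp; the last joint's range is limited). The gripper opens to 87 mm and grips with 3 to 60 N. Pads are 19 mm wide; open, the fingers measure 117 mm over their backs; the gripper's body (75 mm by 190 mm) begins 51 mm behind the grasp point.
Start: joints at [-75.716, 30.224, 82.088, -0, 67.689, -10.227], TCP at [0.259, -0.569, 0.248] pointing down, gripper open.
Joint ranges: [-176.69, 176.69], [-43.24, 126.21], [12.49, 139.97], [-82, 262], [0, 151.66], [-163.58, 163.58]. Speed limits (degrees/s): [159.86, 159.86, 180, 180, 180, 180].

INTERFACE

Orientations are given as a 3x3 rotation matrix whose columns are the frame's x, y, z axes.
In Python, from rig import * gives the robot as it stands.
- The arm moves only by the tool step_arm, never from a script. Its argument "steps" is a list of rows, each a list of 7 numbers: the shift along the tool's x, y, z normalised to -1 to 1, where 1 is 0.3 m, then the turn, a rotation vector about the tool's x, y, z normalised to -1 to 1, where 1 is 45 degrees, then the gripper's target within -1 to 1 (shut at 1, half-way at 0, fully open at -1). A call has 1 to 8 rows; each row is the pose to reach, as a shift and turn from the pose commanded when the call began, along the tool's axes at that moment; what a row does not reach only later rows make up. A row lasts 1/12 s, in which the tool goes at most 41.7 mm and 7.16 degrees, less where a joint would pass 70% of its speed; a pose out of reach is approached as far as the arm can. A call with a number of a shift or a turn outside -1 to 1 is refused whole. A call with a gripper value outside its range is refused whole. The fingers move at their own pace and stop on an object; the grip force is fixed at half the most. Time passes only in rows, so rows that repeat a pose let the fingers close. It gives the time, the measured TCP pose, the force, the opening and the grip force at its end, in the units of the state.
- read_state(): the state, without advancing time (a new reading comes with each control period).
- capture(name): name is "scene" or "top" or "wrist"; returns a dict with "image" (400x640x3 uint8, red, green, blue), "vertical_fov" (degrees; the focal length in pixels is half the picture's height over the tangent of half this angle, whatever the lens; pixels are square), "cx", "cy" (the principal point, pixels), "k1" (the pictures are not rectified: a ray, as slopes to the right and down, at radius r is drawn at 1 + k1 r^2 times it, then the intrinsics apply), "world_from_camera" (4x4, takes a point from camera to world coordinates); the wrist camera has in their place "T_tool_cam" (4x4, takes a point from camera to tool coordinates, whose origin is the TCP and whose axes are the flange's). Camera axes: x right, y down, z forward; pixel columns grow to the right and rows downward; lengths in m; the calibration is good to about 2 mm. A picture is of the moment at which its call begins: read the wrist's pose just before it. There is no depth.
- hand_in(): hands the job in; it is judged then, once.
The state is a dict: "time_s": time; "joint_positions": joint angles; "qvel": joint speeds; "tau": joint torques, N m; "position": TCP position; "tcp_rot": TCP orientation; "force": force on the tool from outside, world axes, zero at the start; "moment": the same for the moment, N m; "opening": opening from 0.0 (shut) to 1.0 (fully open); "grasp_force": force on a finger pad.
Only numpy, scipy, OpenCV 4.12 (cv2) and the standard library are available. Lean on these libraries where they do the work, as an engineer would, in place of code of your own. Each camera call takes 0.05 s, during which the arm holds its last target. There are 200 camera calls.

## Working session

There is one attempt and no reset: what is moved stays moved. The work goes in short steps, Python scripts to look and compute and a tool call to move; the robot and the scene stay as the last step left them, time stands still between calls to the robot, and variables do not carry over. Pictures are saved under pics/ and viewed, at most 10 in all, crops included, and the job is handed in when it is done.

Besides the shell and the picture viewer there is one more tool, called after "Request:" as a command line: name --pt "numbers of a row" for each row, then --argument value for the rest. step_arm: Moves the arm, as the interface text tells. Scaled input: -1 to 1 covers 0.3 m each way for a shift and 45 degrees each way for a turn. Its arguments: {"type":"object","properties":{"steps":{"type":"array"}},"required":["steps"]}

```bash
mkdir -p pics
cat > h.py <<'E'
from rig import *
import numpy as np, cv2, pickle
def snap(n,f):
    c=capture(n); cv2.imwrite(f'pics/{f}.png',c['image'][:,:,::-1]); pickle.dump(c,open(f'{f}.pkl','wb')); return c
def w2p(c,P):
    T=np.linalg.inv(c['world_from_camera']); p=T[:3,:3]@np.array(P)+T[:3,3]
    s=p[:2]/p[2]; s=s*(1+c['k1']*(s@s)); f=200/np.tan(np.radians(c['vertical_fov']/2))
    return np.array([c['cx'],c['cy']])+f*s
def p2w(c,u,z):
    f=200/np.tan(np.radians(c['vertical_fov']/2)); d=(np.array(u)-[c['cx'],c['cy']])/f; s=d.copy()
    for _ in range(20): s=d/(1+c['k1']*(s@s))
    T=c['world_from_camera']; r=T[:3,:3]@np.array([*s,1]); o=T[:3,3]
    return o+r*(z-o[2])/r[2]
E
python3 - <<'E'
from h import *
a=snap('scene','s0'); b=snap('top','t0')
print(a['world_from_camera'][:3,3],b['world_from_camera'][:3,3]); s=read_state(); print(s['tcp_rot'],s['position'],s['time_s'])
E
```

```text
[0.01978588 0.44467786 0.65125323] [0.34939513 0.07500467 0.90184533]
[[ 9.09896681e-01  4.14834632e-01 -5.07161232e-04]
 [ 4.14834810e-01 -9.09894734e-01  1.91165326e-03]
 [ 3.31556641e-04 -1.94979509e-03 -9.99998044e-01]] [ 0.25914525 -0.56805735  0.24666348] 0.1
```

View pics/t0.png

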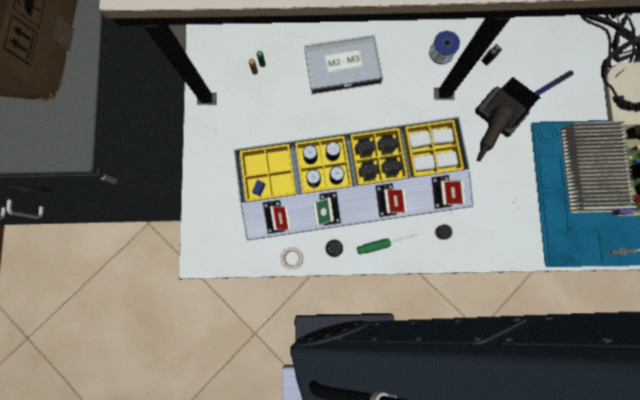

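View pics/s0.png

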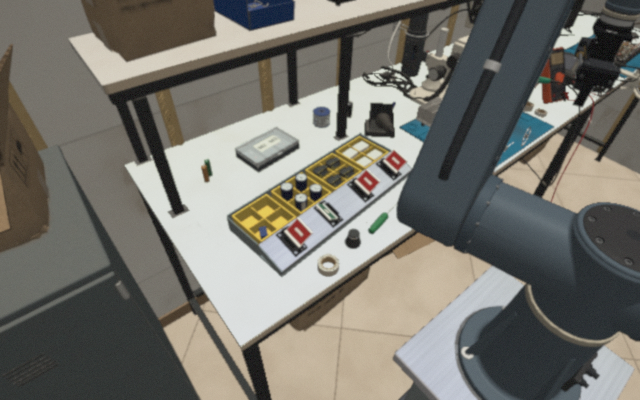

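Top view: the places from left to right hold the relay bin (tag red at 278,216), the capacitor bin (tag green at 323,211), the transformer bin (tag red at 395,200) and the charger bin (tag red at 452,192). The last two tags look wrong. I'll fit the rack pose and check an enlarged crop.

Run:
```python
from h import *
c=pickle.load(open('t0.pkl','rb')); im=c['image'][105:255,225:485][:,:,::-1]
cv2.imwrite('pics/t0c.png',cv2.resize(im,None,fx=3,fy=3,interpolation=cv2.INTER_CUBIC))
s=pickle.load(open('s0.pkl','rb')); im=s['image'][120:280,220:420][:,:,::-1]
cv2.imwrite('pics/s0c.png',cv2.resize(im,None,fx=4,fy=3.75,interpolation=cv2.INTER_CUBIC))
for u in [(236,150),(459,118),(247,240),(471,206)]: print(p2w(c,u,.03))
```

```text
[0.58959546 0.24923393 0.03      ]
[ 0.6479146  -0.21800871  0.03      ]
[0.40273513 0.22542712 0.03      ]
[ 0.46149591 -0.2288775   0.03      ]
```

View pics/t0c.png

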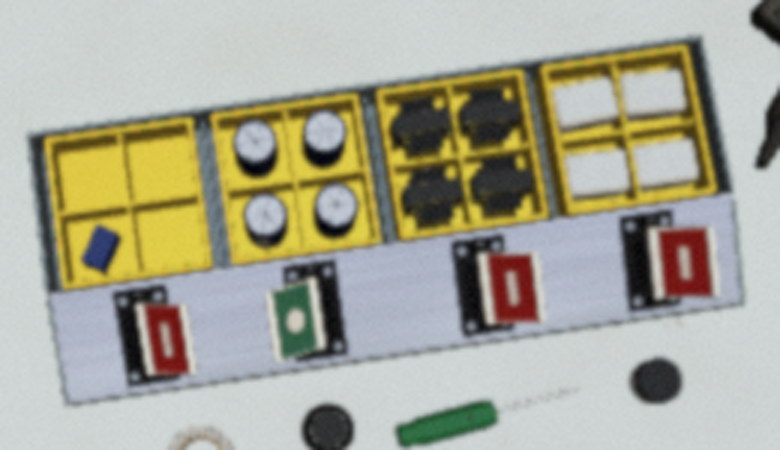

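View pics/s0c.png

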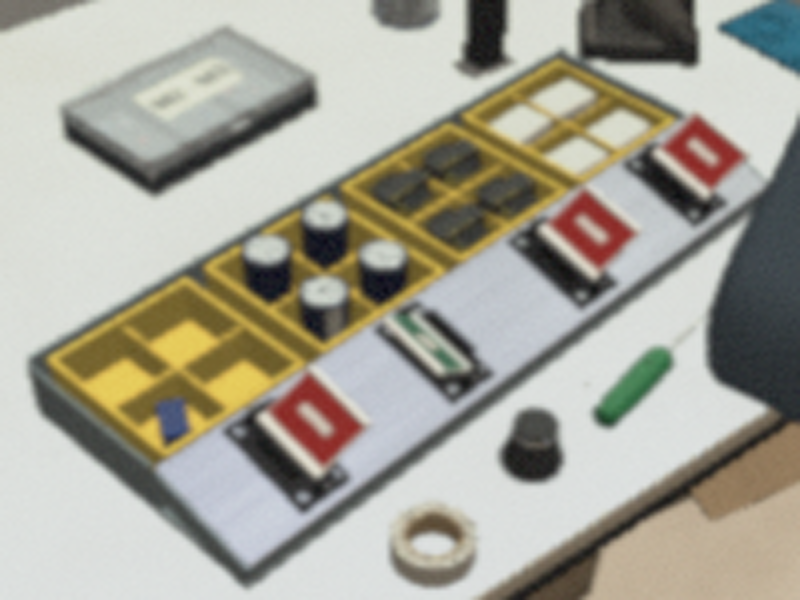

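Confirmed: the relay tag (red) and the capacitor tag (green) are right, and the transformer and charger tags (red) are wrong. In the top crop their free edges lie at about (538,288) and (717,263).

Run:
```python
from h import *
c=pickle.load(open('t0.pkl','rb')); p=np.radians(7.3); R=np.array([[np.cos(p),-np.sin(p)],[np.sin(p),np.cos(p)]])
o=lambda x,y:(225+x/3,105+y/3)
cor={(92,235):(32,133,.05),(92,-235):(702,38,.05)}
cs=[p2w(c,o(a,b),z)[:2]-R@np.array(k)/1e3 for k,(a,b,z) in cor.items()]
print('centre from corners',cs)
ed=[(-58,-90,538,288),(-58,-204,717,263),(-58,140,187,340),(-58,90,273,323)]
for x,y,a,b in ed:
    e=p2w(c,o(a,b),.070)[:2]; print('edge',e,'centre',e-R@np.array([x,y])/1e3)
```

```text
centre from corners [array([0.52410011, 0.00113893]), array([0.5206622, 0.0100685])]
edge [ 0.46899317 -0.08685688] centre [0.51508724 0.00978336]
edge [ 0.48278384 -0.20343566] centre [0.51439253 0.00628056]
edge [0.44022652 0.14088713] centre [0.51554544 0.00939165]
edge [0.44999964 0.08525725] centre [0.51896534 0.0033565 ]
```

Request:
step_arm --pt "0.64 -0.53 0 0 0 0.38 1" --pt "0.64 -0.53 0 0 0 0.38 1" --pt "0.64 -0.53 0 0 0 0.38 1" --pt "0.64 -0.53 0 0 0 0.38 1" --pt "0.64 -0.53 0 0 0 0.38 1" --pt "0.64 -0.53 0 0 0 0.38 1" --pt "0.64 -0.53 0 0 0 0.38 1" --pt "0.64 -0.53 0 0 0 0.38 1"

```text
time_s: 0.77
position: [0.3686, -0.342, 0.2474]
tcp_rot: [[0.991, 0.133, -0.001], [0.133, -0.991, 0.001], [-0.001, -0.001, -1.0]]
force: [-0.5, -1.3, -0.6]
opening: 0.476
grasp_force: 0.0
```

Request:
step_arm --pt "0.45 -0.69 0.25 0 0 0 1" --pt "0.45 -0.69 0.25 0 0 0 1" --pt "0.45 -0.69 0.25 0 0 0 1" --pt "0.45 -0.69 0.25 0 0 0 1" --pt "0.45 -0.69 0.25 0 0 0 1" --pt "0.45 -0.69 0.25 0 0 0 1" --pt "0.45 -0.69 0.25 0 0 0 1" --pt "0.45 -0.69 0.25 0 0 0 1"

```text
time_s: 1.43
position: [0.4757, -0.1206, 0.1714]
tcp_rot: [[0.991, 0.132, -0.002], [0.132, -0.991, 0.001], [-0.002, -0.001, -1.0]]
force: [0.1, -0.0, 0.7]
opening: 0.006
grasp_force: 0.0
```

Run:
```python
from h import *
s=read_state(); print(s['position'],s['opening'],s['tcp_rot'][0])
c=snap('wrist','w1')
T=np.eye(4); T[:3,:3]=np.array(s['tcp_rot']); T[:3,3]=s['position']; c['world_from_camera']=T@c['T_tool_cam']
pickle.dump(c,open('w1.pkl','wb'))
for n,P in dict(tip=(*(s['position'][:2]),s['position'][2]-.025),pin3=(.468,-.059,.044),edge3=(.472,-.091,.07),pin4=(.482,-.172,.044),edge4=(.486,-.204,.07)).items(): print(n,w2p(c,P))
```

```text
[ 0.47572041 -0.12058735  0.17143603] 0.00648406832747789 [ 0.99121845  0.1322242  -0.00165561]
tip [321.02222687 247.03777157]
pin3 [257.64259525 199.06342472]
edge3 [287.36611987 207.87690221]
pin4 [372.86115321 200.10789162]
edge4 [413.59440275 208.97751719]
```

View pics/w1.png

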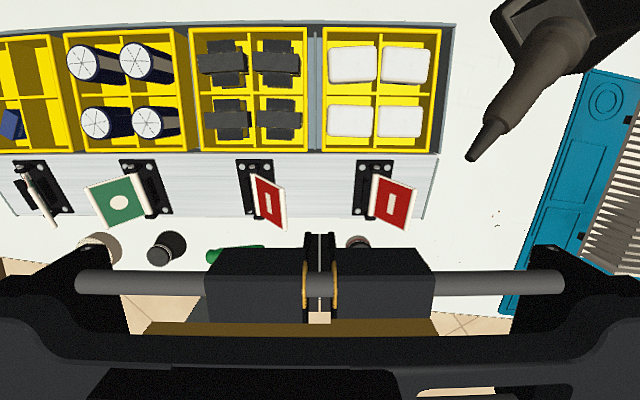

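Wrist view: tag 3's edge is at about (282,206) and tag 4's at about (411,208), within a few pixels of prediction. The shut fingers (303–340) stand clear to the right of tag 3. Descending.

Request:
step_arm --pt "0 0 0.1 0 0 0 1" --pt "0 0 0.2 0 0 0 1" --pt "0 0 0.275 0 0 0 1" --pt "0 0 0.275 0 0 0 1" --pt "0 0 0.275 0 0 0 1"

```text
time_s: 1.9
position: [0.4748, -0.1237, 0.0897]
tcp_rot: [[0.992, 0.126, -0.001], [0.126, -0.992, 0.0], [-0.001, -0.0, -1.0]]
force: [1.0, 1.1, 0.6]
opening: 0.002
grasp_force: 0.0
```

Request:
step_arm --pt "0 -0.02 0 0 0 0 1" --pt "0 -0.04 0 0 0 0 1" --pt "0 -0.06 0 0 0 0 1" --pt "0 -0.08 0 0 0 0 1" --pt "0 -0.1 0 0 0 0 1" --pt "0 -0.12 0 0 0 0 1" --pt "0 -0.135 0 0 0 0 1" --pt "0 -0.15 0 0 0 0 1"

```text
time_s: 2.57
position: [0.4694, -0.0762, 0.0902]
tcp_rot: [[0.992, 0.13, 0.0], [0.13, -0.992, -0.0], [0.0, 0.0, -1.0]]
force: [-0.2, -0.8, 0.5]
opening: 0.007
grasp_force: 0.0
```

Request:
step_arm --pt "0 -0.015 0 0 0 0 1" --pt "0 -0.03 0 0 0 0 1" --pt "0 -0.045 0 0 0 0 1" --pt "0 -0.05 0 0 0 0 1" --pt "0 -0.05 0 0 0 0 1" --pt "0 -0.05 0 0 0 0 1"

```text
time_s: 3.07
position: [0.4676, -0.0621, 0.09]
tcp_rot: [[0.992, 0.129, 0.0], [0.129, -0.992, -0.0], [0.0, 0.0, -1.0]]
force: [0.2, 0.6, -0.2]
opening: -0.001
grasp_force: 0.0
```

Run:
```python
from h import *
s=read_state(); print(s['position'],s['force'])
snap('wrist','w2')
```

```text
[ 0.46755888 -0.06211146  0.09001043] [ 0.18579417  0.55135597 -0.15717616]
```

View pics/w2.png

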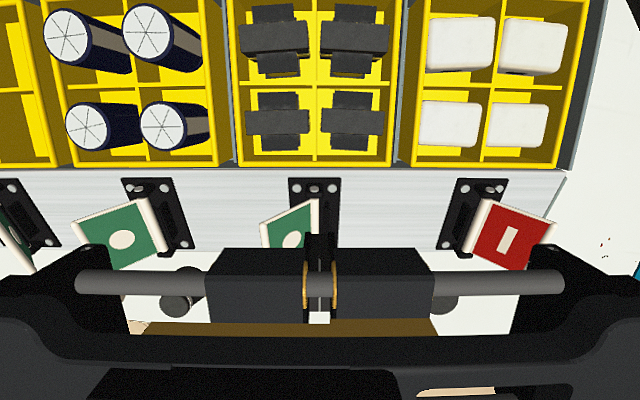

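Wrist view: tag 3 now shows green (290,232) and tag 4 is still red (510,235). I'll back off, lift and go over to tag 4.

Request:
step_arm --pt "0 0.04 0 0 0 0 1" --pt "0 0.05 -0.12 0 0 0 1" --pt "0 0.07 -0.25 0 0 0 1" --pt "0 0.2 -0.28 0 0 0 1" --pt "0 0.33 -0.28 0 0 0 1" --pt "0 0.46 -0.28 0 0 0 1" --pt "0 0.575 -0.28 0 0 0 1" --pt "0 0.575 -0.28 0 0 0 1"

```text
time_s: 3.78
position: [0.4922, -0.2421, 0.175]
tcp_rot: [[0.992, 0.123, 0.006], [0.123, -0.992, -0.007], [0.005, 0.008, -1.0]]
force: [0.4, -0.9, 1.0]
opening: 0.006
grasp_force: 0.0
```

Request:
step_arm --pt "0 0 0 0 0 0 1" --pt "0 0 0 0 0 0 1"

```text
time_s: 3.95
position: [0.4888, -0.2334, 0.1737]
tcp_rot: [[0.992, 0.128, -0.001], [0.128, -0.992, 0.001], [-0.001, -0.001, -1.0]]
force: [0.2, 0.6, -0.2]
opening: 0.003
grasp_force: 0.0
```

Request:
step_arm --pt "0 0 0.1 0 0 0 1" --pt "0 0 0.2 0 0 0 1" --pt "0 0 0.28 0 0 0 1" --pt "0 0 0.28 0 0 0 1" --pt "0 0 0.28 0 0 0 1"

```text
time_s: 4.37
position: [0.4886, -0.2313, 0.0892]
tcp_rot: [[0.991, 0.13, -0.003], [0.13, -0.991, 0.003], [-0.003, -0.003, -1.0]]
force: [-0.7, -0.1, 0.7]
opening: 0.004
grasp_force: 0.0
```

Request:
step_arm --pt "0 -0.02 0 0 0 0 1" --pt "0 -0.04 0 0 0 0 1" --pt "0 -0.06 0 0 0 0 1" --pt "0 -0.08 0 0 0 0 1" --pt "0 -0.1 0 0 0 0 1" --pt "0 -0.12 0 0 0 0 1" --pt "0 -0.135 0 0 0 0 1" --pt "0 -0.15 0 0 0 0 1"

```text
time_s: 5.03
position: [0.4839, -0.1879, 0.0902]
tcp_rot: [[0.992, 0.129, 0.0], [0.129, -0.992, -0.0], [0.0, 0.0, -1.0]]
force: [0.0, 0.4, -0.2]
opening: 0.009
grasp_force: 0.0
```

Request:
step_arm --pt "0 -0.015 0 0 0 0 1" --pt "0 -0.03 0 0 0 0 1" --pt "0 -0.045 0 0 0 0 1" --pt "0 -0.045 0 0 0 0 1" --pt "0 -0.045 0 0 0 0 1"

```text
time_s: 5.45
position: [0.4821, -0.1749, 0.09]
tcp_rot: [[0.992, 0.129, -0.0], [0.129, -0.992, 0.0], [-0.0, -0.0, -1.0]]
force: [0.3, 0.4, 0.1]
opening: 0.002
grasp_force: 0.0
```

Request:
step_arm --pt "0 0.04 0 0 0 0 1" --pt "0 0.08 -0.1 0 0 0 1" --pt "0 0.1 -0.22 0 0 0 1" --pt "0 0.15 -0.35 0 0 0 1" --pt "0 0.2 -0.4 0 0 0 1" --pt "0 0.2 -0.4 0 0 0 1" --pt "0 0.2 -0.4 0 0 0 1" --pt "0 0.2 -0.4 0 0 0 1"

```text
time_s: 6.12
position: [0.4888, -0.2344, 0.209]
tcp_rot: [[0.992, 0.128, -0.002], [0.128, -0.992, 0.002], [-0.002, -0.002, -1.0]]
force: [-0.3, -1.7, 0.1]
opening: 0.008
grasp_force: 0.0
```

Run:
```python
from h import *
s=read_state(); print(s['position'],s['force'])
snap('wrist','w3')
c=snap('top','t3'); im=c['image'][105:280,225:485][:,:,::-1]
cv2.imwrite('pics/t3c.png',cv2.resize(im,None,fx=3,fy=3,interpolation=cv2.INTER_CUBIC))
```

```text
[ 0.48882341 -0.23435779  0.20898958] [-0.30058331 -1.65469584  0.10617782]
```

View pics/w3.png

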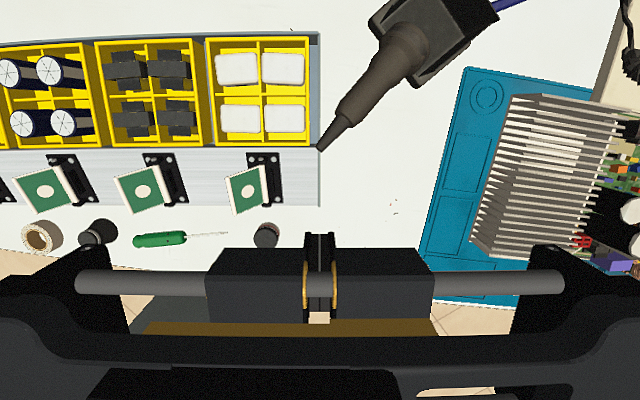

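View pics/t3c.png

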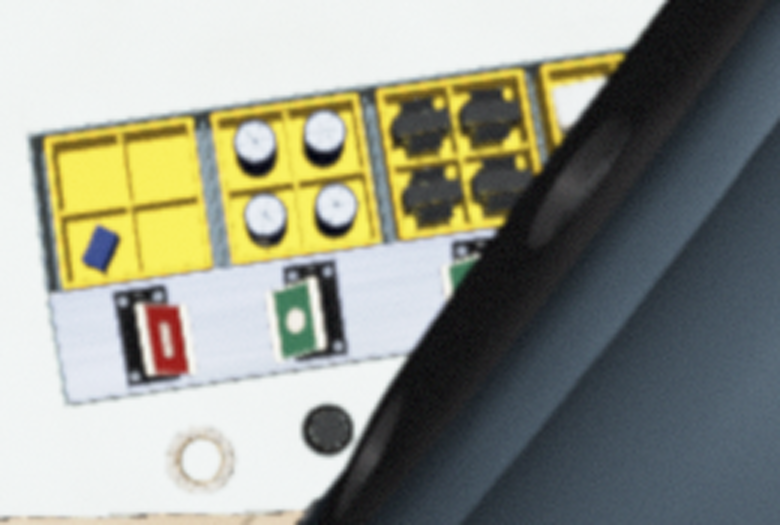

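The wrist view shows tags 2, 3 and 4 green at (45,190), (143,190) and (246,190). The top crop shows the relay bin's tag still red at (165,340). The parts and bench things haven't moved and the arm is clear, so I'm handing in.

```bash
python3 -c "
from rig import *
print(hand_in())"
```

```text
the job is handed in; nothing more can be done
None
```

I pushed the tags at the transformer and charger bins over to green, left the two correct tags as they were, and handed the job in at about 6 s; no verdict came back.

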